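Find the tripped lever in the bench switch box by feel

TASK

One of the three levers hidden in the bench switch box has tripped: take the plywood lid off by its knob and lay it flat, knob up, on the cork mat, without letting it drop. Then feel with the closed fingers through the brush slots for the lever that stands at the red end and push it fully home towards the green end; feel gently, never force a lever, and do not push back the two that are already on. Leave everything else on the table where it is.

Things in the scene. Friction and masses are not known exactly. Their poses are not given: they have to be found in the camera images.
- switchbox: Blue steel box fixed to the table, 180 (its x) x 210 (y) x 100 mm tall; origin at the centre of its underside, z up, +x away from the robot give or take its yaw. The lid lies in a recess: the deck is 90 mm above the origin inside a rim 5 mm wide that stands to 100 mm. Three slots along x, 64 mm apart in y, each with one lever below; exactly one lever is off, in any of the three.
- slot_left (a point): Centre of the +y slot at deck height; axes as the box. Each slot is 130 mm long (x), 50 mm wide (y), closed to view by black brush bristles without resistance. Below it the box is clear to 15 mm above its underside, but for the lever: a paddle 34 mm wide (y), 12 mm thick, 58 mm from pivot to top edge, swinging in x. Its top edge is 72 to 76 mm above the underside.
- slot_middle (a point): Centre of the middle slot at deck height; axes as the box. Each lever's pivot is parallel to y, 18 mm above the box's underside, at box x = +22 mm give or take a hidden 20 mm of its own. ON leans 0.45 rad from upright to green, against a solid stop; OFF leans 0.37 to 0.45 rad to red. It stays where it is left and resists: about 3 N at its tip, rising to some 10 N on the way; the stop is firm.
- slot_right (a point): Centre of the -y slot at deck height; axes as the box. Closed fingers put straight down at a slot's red end, tips 40 mm below the deck, and moved to green meet an off lever when their leading side is at box x = -29 to +15 mm, and it then gives way for some 40 mm before its stop; an on lever stands firm, at its stop, where it is met, at +11 to +51 mm.
- red_end (a point): Middle of the red stripe across the deck at the slots' -x ends (box x = -75 mm), the OFF side; the slots begin 10 mm further +x, at box x = -65 mm. The fingers go in at the red ends, behind the levers: the first 33 mm of each slot are always clear.
- green_end (a point): Middle of the green stripe across the deck at the slots' +x ends (box x = +75 mm), the ON side. A lever is home within 0.1 rad of its stop on this side; press none with more than 35 N.
- lid: Loose plywood lid 164 mm (x) by 194 mm (y) by 8 mm, about 0.3 kg, lying in the recess of the box with 3 mm of play; origin at the centre of its underside. A black knob stands in the middle of its top.
- lid_knob (a point): Centre of the lid's black cylindrical knob (32 mm across, 37 mm tall, on a thinner 8 mm neck), on the lid's axis, 34.5 mm above the lid's underside; the lid's top face is 26.5 mm below this point, the knob's top 18.5 mm above
- mat_top (a point): Centre of the upper face of the cork mat, 210 mm (x) by 240 mm (y), 4 mm thick, fixed to the table beside the box (left or right of it); the lid belongs in its middle
- screwdriver: Screwdriver about 200 mm long lying on the table between box and mat; a bystander, to be left alone like the hammer, tin, bottle, tape roll and wooden blank round about

How it is judged (in metres and radians):
On the way, in this order (a step that is already met when the one before it is completed fails the run):
1. the lid lies flat on the cork mat, knob up, and is let go (horizontal distance between lid_knob and mat_top below 0.06 m and z of lid_knob in the frame of mat_top below 0.042 m and angle between lid_knob's own z axis and vertical below 0.08 rad and contact force between the fingers and lid below 0.1 N), for 0.2 s.
2. the tripped lever is home at the green end (value of joint lever_a above 0.8 rad), for 0.2 s.
At the end, for the whole second after the job is handed in: All three levers stand within 0.1 rad of the green stop, and the lid lies at rest, released, flat (within 0.08 rad) and knob up on the cork mat, its centre within 60 mm of the mat's centre (all of step 1 and value of joint each of lever_a, lever_b, lever_c above 0.8 rad and linear speed of lid below 0.02 m/s); the robot touches nothing.
It fails at once if the lid is let go in the air (more than 30 mm above the mat, away from the box) (contact force between the fingers and lid below 0.05 N and z of lid_knob in the frame of mat_top above 0.0645 m and horizontal distance between lid and switchbox above 0.06 m).
It fails at once if a lever that was on is pushed back by more than 0.3 rad (value of joint any of lever_b, lever_c below 0.6 rad).
It fails at once if a lever is pressed with more than 35 N (contact force between anything else and lever_a above 35 N or contact force between anything else and lever_b above 35 N or contact force between anything else and lever_c above 35 N).
It fails at once if something else on the table is moved by more than 40 mm (distance of any of screwdriver, hammer, tin, glue, tape, blank from where it was at the start of the episode above 0.04 m).
It also fails if it takes over 72 s, if anything falls off the work surface, if the arm or the gripper's body presses on something with over 40 N, if the wrist force passes 120 N, or if a joint passes its speed limit or range.

ROBOT

A 6-joint arm with a two-finger parallel gripper is mounted at the origin on the work surface. World frame = base frame: x ahead of the robot, y to its left, z up, the work surface at z = 0. Lengths are in mm, angles in rad, forces in N, time in s.
With the tool pointing down it reaches from about 275 to 1000 mm from the base axis. Payload 8.4 kg.
Tool frame: the origin (TCP) lies at the very end of the fingers, on their centre line; the grasp point (between the pads) lies 19 mm behind it (r.pinch_z is the distance from the TCP to the grasp point, in mm); z points along the fingers, y is the line along which they close (so a half turn about z gives the same grasp; the last joint's range is limited). The gripper opens to 85 mm and grips with 20 to 120 N. Pads are 22 mm wide; open, the fingers measure 114 mm over their backs; the gripper's body (76 mm by 85 mm) begins 54 mm behind the grasp point. The pads swing forward as they close: fully open they stand 13 mm farther back than shut.
Start: joints at [-1.298, 0.353, 1.633, -0, 1.155, -0.002], TCP at [169.595, -601.553, 231.281] pointing down, gripper open.
Joint ranges: [-2.63, 2.63], [-0.92, 2.1], [0.06, 2.66], [-1.3, 4.44], [0, 2.69], [-3.02, 3.02]. Speed limits (rad/s): [2.22, 2.22, 2.79, 3.14, 3.14, 3.14].

INTERFACE

Orientations are given as [roll, pitch, yaw] about the fixed x, y, z axes, in that order (R = Rz(yaw) Ry(pitch) Rx(roll)).
In Python, from rig import r gives the robot as it stands.
- The arm moves only by the tool carry_out, never from a script. Its argument "series" is a list of rows, each a list of 7 numbers: the turn, a rotation vector about the tool's x, y, z as a fraction of full scale, then the shift along the tool's x, y, z as a fraction of full scale, then the gripper command: -1 is fully open, 1 is shut, values between are in proportion. A call has 1 to 8 rows; each row is the pose to reach, as a shift and turn from the pose commanded when the call began, along the tool's axes at that moment, turning the shorter way round; what a row does not reach only later rows make up. Full scale, the value 1, is 0.25 m for a shift and pi rad for a turn. A row lasts 1/8 s, in which the tool goes at most 62.5 mm and 10.7 degrees, less where a joint would pass 70% of its speed; a pose out of reach is approached as far as the arm can. A call with a number of a shift or a turn outside -1 to 1 is refused whole. A call with a gripper value outside its range is refused whole. The fingers move at their own pace and stop on an object; "force" is the grip in N (left out, the last holds). Time passes only in rows, so rows that repeat a pose let the fingers close. It gives the time, the measured TCP pose, the force, the opening and the grip force at its end, in the units of the state.
- r.sense(): the state, without advancing time (a new reading comes with each control period).
- r.grab_frame(name): name is "side" or "top" or "wrist"; returns the picture (384x512x3 uint8, red, green, blue); there is no depth.
- r.get_calibration(name): a dict with "K" (3x3 intrinsics, pixels), "distortion" ([k1, k2, p1, p2, k3] as OpenCV has them; the pictures are not rectified), "pose" (4x4, takes a point from camera to world coordinates). Camera axes: x right, y up, looking along -z (the intrinsics and any distortion apply to the point x, -y, -z); pixel columns grow to the right and rows downward; lengths in mm; the calibration is good to about 2 mm. A picture is of the moment at which its call begins: read the wrist's pose just before it. get_calibration takes no time and is no camera call; for the wrist camera it gives the pose at the moment of the call.
- r.sign_off(): hands the job in; it is judged then, once.
Trained networks look in the newest picture that a camera, given by its name, has taken for a name from the list of things; names that differ only in an ending like _2 or _b are one class to them, and where a whole thing is asked for, a point or a joint stands for the part that bears it (a point fixed in the world has none). Each returns a list of dicts, best first, with "score" (0 to 1); they miss things now and then, are a little off and sometimes report something else, mostly with a low value. They report only what shows in the picture. A call takes as long as a camera call.
- r.silhouettes(camera, label): "region" (384x512 bool, what is visible of it) and "position" ([row, column] in pixels, amid what is visible of it).
The state is a dict: "clock": time; "qpos": joint angles; "qvel": joint speeds; "joint_efforts": joint torques, N m; "eef_pos": TCP position; "tcp_rot": TCP orientation; "contact_force": force on the tool from outside, world axes, zero at the start; "wrist_torque": the same for the moment, N m; "opening": opening from 0.0 (shut) to 1.0 (fully open); "grasp_force": force on a finger pad.
Only numpy, scipy, OpenCV 4.12 (cv2) and the standard library are available. Lean on these libraries where they do the work, as an engineer would, in place of code of your own. Each camera call takes 0.05 s, during which the arm holds its last target. There are 200 camera calls.

## Working session

There is one attempt and no reset: what is moved stays moved. The work goes in short steps, Python scripts to look and compute and a tool call to move; the robot and the scene stay as the last step left them, time stands still between calls to the robot, and variables do not carry over. Pictures are saved under pics/ and viewed, at most 10 in all, crops included, and the job is handed in when it is done.

Besides the shell and the picture viewer there is one more tool, called after ">>>" in YAML: its name, and indented under it one key for each argument. carry_out: Moves the arm, as the interface text tells. Its arguments: {"type":"object","properties":{"series":{"type":"array"},"force":{"type":"number"}},"required":["series"]}

```bash
mkdir -p pics; ls; python3 - <<'E'
from rig import r
import cv2,numpy as np
for c in ("top","side"):
    im=r.grab_frame(c); cv2.imwrite(f"pics/{c}0.png",im[:,:,::-1])
    k=r.get_calibration(c); print(c,np.round(k["K"],1).tolist(),np.round(k["distortion"],4).tolist() if k["distortion"] is not None else None,np.round(k["pose"],3).tolist())
    for l in ("lid_knob","lid","mat_top","switchbox","red_end","green_end","screwdriver"):
        print(c,l,[(round(d["score"],2),np.round(d["position"],1).tolist(),int(d["region"].sum())) for d in r.silhouettes(c,l)[:2]])
s=r.sense(); print(s)
E
```

```text
pics
top [[411.7, 0.0, 261.0], [0.0, 411.7, 192.5], [0.0, 0.0, 1.0]] [0.0221, 0.0, 0.0, 0.0, 0.0] [[0.007, 0.989, -0.15, 415.642], [-1.0, 0.01, 0.021, -0.549], [0.022, 0.15, 0.988, 943.638], [0.0, 0.0, 0.0, 1.0]]
top lid_knob [(0.72, [189.5, 339.7], 7138), (0.25, [227.8, 330.4], 1736)]
top lid [(0.75, [187.1, 340.5], 7013)]
top mat_top [(0.77, [198.9, 165.8], 9509)]
top switchbox [(0.75, [225.4, 332.2], 2121)]
top red_end [(0.62, [222.3, 329.4], 2363)]
top green_end [(0.96, [225.3, 324.6], 1903)]
top screwdriver [(0.97, [268.1, 253.0], 683)]
side [[452.0, 0.0, 259.9], [0.0, 452.0, 185.5], [0.0, 0.0, 1.0]] [-0.1542, 0.0, 0.0, 0.0, 0.0] [[0.997, 0.049, -0.068, 484.93], [-0.083, 0.639, -0.765, -773.654], [0.006, 0.768, 0.641, 739.656], [0.0, 0.0, 0.0, 1.0]]
side lid_knob [(0.66, [247.3, 268.4], 6464)]
side lid [(0.8, [246.8, 269.7], 6438), (0.59, [167.2, 257.4], 4169)]
side mat_top [(0.64, [166.8, 253.0], 4299)]
side switchbox [(0.7, [296.3, 265.1], 4275)]
side red_end [(0.58, [294.9, 262.9], 4373)]
side green_end [(0.71, [297.9, 264.1], 4107)]
side screwdriver [(0.85, [215.0, 191.8], 518)]
{'clock': 0.8, 'qpos': array([-1.29845521e+00,  3.52978487e-01,  1.63341120e+00, -4.44673606e-06,
        1.15521064e+00, -2.36632584e-03]), 'qvel': array([-5.82495065e-05,  1.78423416e-04, -8.05048554e-04, -2.16969699e-03,
       -1.04688998e-03,  4.56562950e-05]), 'joint_efforts': array([ 1.32875441e-03, -6.05091619e+01, -3.42428505e+01,  1.90747396e-04,
        1.24354898e-03,  2.59853238e-06]), 'eef_pos': array([ 169.55797598, -601.55361824,  231.28961445]), 'tcp_rot': array([-3.14158497e+00,  4.05005375e-06,  2.74709243e-01]), 'contact_force': array([-0.09694024,  0.41806994, -0.88824083]), 'wrist_torque': array([ 0.07211677,  0.06511485, -0.00062044]), 'grasp_force': 0.0, 'opening': 1.0014899982142746}
```

View top.

View pics/top0.png

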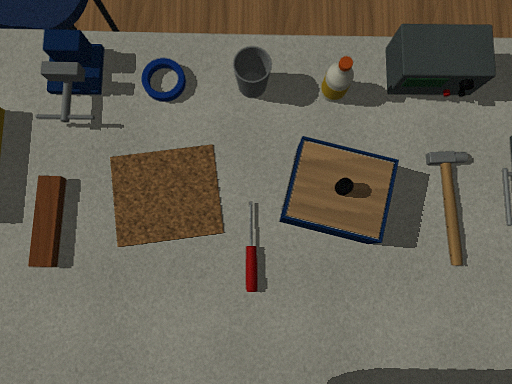

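View pics/side0.png

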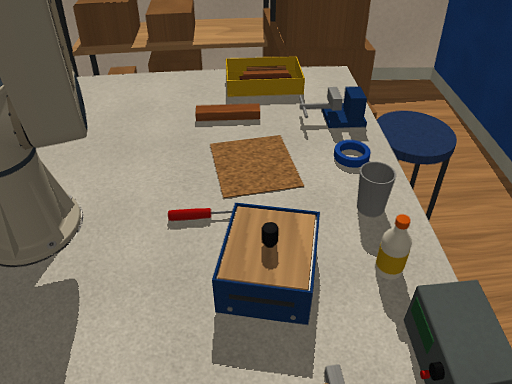

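Top view: box rim corners are about (302,138), (397,160), (381,241), (281,220), with the knob at (344,186). The mat corners are about (111,156), (213,145), (224,234), (118,245), and the screwdriver is near column 252. In the side view the knob is at (270,235).

```bash
cat > h.py <<'E'
import numpy as np, cv2
from scipy.spatial.transform import Rotation as R
def ray(k,uv):
    p=cv2.undistortPoints(np.float64(uv).reshape(-1,1,2),k["K"],np.array(k["distortion"]))[:,0]
    d=np.c_[p[:,0],-p[:,1],-np.ones(len(p))]@k["pose"][:3,:3].T
    return k["pose"][:3,3],d
def onplane(k,uv,z):
    o,d=ray(k,uv); return o+d*((z-o[2])/d[:,2])[:,None]
def tri(k1,a,k2,b):
    (o1,d1),(o2,d2)=ray(k1,a),ray(k2,b); t=np.linalg.lstsq(np.c_[d1[0],-d2[0]],o2-o1,rcond=None)[0]
    p,q=o1+d1[0]*t[0],o2+d2[0]*t[1]; return (p+q)/2,np.linalg.norm(p-q)
def rect(k,mask,z):
    c=max(cv2.findContours(mask.astype(np.uint8),0,1)[0],key=cv2.contourArea)[:,0]
    return cv2.minAreaRect(onplane(k,c,z)[:,:2].astype(np.float32))
def rel(s,target,rpy):
    """shift/turn of target pose in the units of carry_out from state s"""
    R0=R.from_euler("xyz",s["tcp_rot"]); R1=R.from_euler("xyz",rpy)
    return np.round((R0.inv()*R1).as_rotvec()/np.pi,4),np.round(R0.inv().apply(np.array(target)-s["eef_pos"])/250,4)
E
python3 - <<'E'
from h import *; from rig import r
T=cv2.imread("pics/top0.png");S=cv2.imread("pics/side0.png");kt,ks=r.get_calibration("top"),r.get_calibration("side")
dark=lambda im:(im.max(2)<32)
def comp(m,x,y,w=22):
    n=np.zeros_like(m);n[y-w:y+w,x-w:x+w]=m[y-w:y+w,x-w:x+w]
    return n
mt,ms=comp(dark(T),344,186,14),comp(dark(S),270,235,18)
for m in(mt,ms):
    v,u=np.nonzero(m);print(len(u),u.min(),u.max(),v.min(),v.max(),u.mean(),v.mean())
pt=[np.nonzero(mt)[1].mean(),np.nonzero(mt)[0].mean()];ps=[np.nonzero(ms)[1].mean(),np.nonzero(ms)[0].mean()]
print("knob",tri(kt,pt,ks,ps), "knob plane z", onplane(kt,[pt],125))
hsv=cv2.cvtColor(T,cv2.COLOR_BGR2HSV)
poly=lambda P:cv2.fillPoly(np.zeros(T.shape[:2],np.uint8),[np.int32(P)],1)
print("box rim",onplane(kt,[[302,138],[397,160],[381,241],[281,220]],100)[:,:2].round())
# blue|wood near box
wood=(hsv[...,0]<25)&(hsv[...,1]>70)&(hsv[...,2]>60)
a=np.zeros_like(wood);a[130:250,275:405]=1
m=cv2.morphologyEx((wood&a).astype(np.uint8),cv2.MORPH_CLOSE,np.ones((15,15)))
print("lid rect",rect(kt,m,98))
a=np.zeros_like(wood);a[135:255,100:235]=1
m=cv2.morphologyEx((wood&a).astype(np.uint8),cv2.MORPH_CLOSE,np.ones((5,5)));m=cv2.morphologyEx(m,cv2.MORPH_OPEN,np.ones((5,5)))
print("mat rect",rect(kt,m,4))
# side lid
h2=cv2.cvtColor(S,cv2.COLOR_BGR2HSV);w2=(h2[...,0]<25)&(h2[...,1]>70)&(h2[...,2]>60);a=np.zeros_like(w2);a[200:297,215:322]=1
m=cv2.morphologyEx((w2&a).astype(np.uint8),cv2.MORPH_CLOSE,np.ones((15,15)));print("lid side",rect(ks,m,98))
a=np.zeros_like(w2);a[130:198,205:306]=1;print("mat side",rect(ks,cv2.morphologyEx((w2&a).astype(np.uint8),cv2.MORPH_OPEN,np.ones((3,3))),4))
E
```

```text
241 335 353 178 195 343.7593360995851 186.1576763485477
339 262 277 222 247 269.5958702064897 234.22713864306786
knob (array([ 555.20811642, -185.20530427,  125.77079879]), np.float64(1.5473767786906347)) knob plane z [[ 554.55499477 -185.38662363  125.        ]]
box rim [[ 661. -105.]
 [ 616. -305.]
 [ 446. -265.]
 [ 487.  -60.]]
lid rect ((554.2982788085938, -183.82791137695312), (194.6497344970703, 163.67868041992188), 76.37153625488281)
mat rect ((552.28759765625, 197.83468627929688), (209.62545776367188, 239.6415557861328), 8.103170394897461)
lid side ((560.3529663085938, -185.78994750976562), (194.62823486328125, 174.0782012939453), 76.2519760131836)
mat side ((553.8045654296875, 198.6250457763672), (209.8271942138672, 244.3538055419922), 8.045560836791992)
```

>>> carry_out:
  series:
    - [0,0,0.04,0.2,-0.12,0,-1]
    - [0,0,0.08,0.4,-0.24,0,-1]
    - [0,0,0.12,0.6,-0.36,0,-1]
    - [0,0,0.163,0.8,-0.48,0,-1]
    - [0,0,0.163,0.968,-0.593,0,-1]
    - [0,0,0.163,0.968,-0.593,0,-1]
    - [0,0,0.163,0.968,-0.593,0,-1]
  force: 60

```text
clock: 1.68
eef_pos: [362.3, -393.5, 231.4]
tcp_rot: [3.141, -0.0, -0.236]
contact_force: [0.2, -0.6, -0.2]
opening: 1.0
grasp_force: 0.0
```

```bash
python3 - <<'E'
from h import *; from rig import r
s=r.sense(); print(s["eef_pos"],s["tcp_rot"],s["qpos"]); print(rel(s,[555,-185,200],[np.pi,0,-0.238]))
E
```

```text
[ 362.28017045 -393.4527637   231.41563384] [ 3.14099530e+00 -6.43613640e-05 -2.36252008e-01] [-8.29133153e-01  2.12721444e-01  1.82605071e+00 -5.14891696e-04
  1.10243340e+00  9.78147548e-01]
(array([ 0.0002, -0.    ,  0.0006]), array([ 0.5543, -0.9912,  0.1251]))
```

>>> carry_out:
  series:
    - [0,0,0,0.11,-0.2,0.02,-1]
    - [0,0,0,0.22,-0.4,0.04,-1]
    - [0,0,0,0.33,-0.6,0.06,-1]
    - [0,0,0,0.44,-0.79,0.09,-1]
    - [0,0,0,0.554,-0.991,0.125,-1]
    - [0,0,0,0.554,-0.991,0.125,-1]
    - [0,0,0,0.554,-0.991,0.125,-1]

```text
clock: 2.55
eef_pos: [554.6, -186.1, 199.8]
tcp_rot: [3.141, 0.001, -0.238]
contact_force: [-0.2, -0.2, -0.7]
opening: 0.998
grasp_force: 0.0
```

```bash
python3 - <<'E'
from h import *; from rig import r
s=r.sense(); print(s["eef_pos"],s["tcp_rot"]); print(rel(s,[555,-185,105],[np.pi,0,-0.238]))
im=r.grab_frame("wrist"); cv2.imwrite("pics/w1.png",im[:,:,::-1])
k=r.get_calibration("wrist");print(np.round(k["pose"],3).tolist(),k["K"].round(1).tolist(),k["distortion"])
# where points expected
p=np.array([[555,-185,143],[555,-185,98]]);q=np.linalg.inv(k["pose"]);c=p@q[:3,:3].T+q[:3,3];print(cv2.projectPoints(c*[1,-1,-1],np.zeros(3),np.zeros(3),k["K"],np.array(k["distortion"]))[0])
E
```

```text
[ 554.59322247 -186.12156416  199.76084346] [ 3.14111442e+00  7.73612496e-04 -2.37804253e-01]
(array([0.0002, 0.0002, 0.0001]), array([ 0.0008, -0.0049,  0.379 ]))
[[-0.236, 0.925, 0.297, 629.809], [-0.972, -0.225, -0.071, -204.241], [0.001, -0.305, 0.952, 343.116], [0.0, 0.0, 0.0, 1.0]] [[293.2, 0.0, 258.1], [0.0, 293.2, 195.4], [0.0, 0.0, 1.0]] [-0.05479028  0.          0.          0.          0.        ]
[[[256.50519216 212.38079824]]

 [[256.7381951  193.86485629]]]
```

View pics/w1.png

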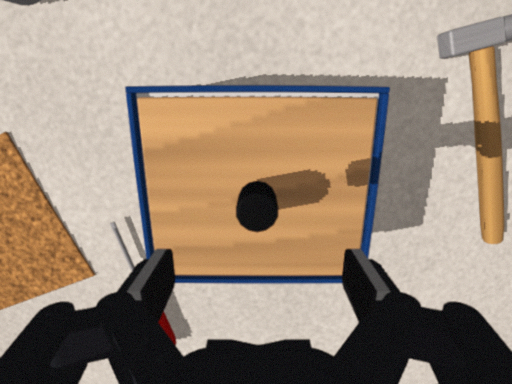

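The wrist view shows the knob at (257,207), midway between the fingers, where the projection puts it. The lid is square to the tool, so I'm descending and gripping.

>>> carry_out:
  series:
    - [0,0,0,0,-0.003,0.12,-1]
    - [0,0,0,0,-0.003,0.24,-1]
    - [0,0,0,0,-0.003,0.34,-1]
    - [0,0,0,0,-0.003,0.378,-1]
    - [0,0,0,0,-0.003,0.378,-1]
    - [0,0,0,0,-0.003,0.378,1]
    - [0,0,0,0,-0.003,0.378,1]
    - [0,0,0,0,-0.003,0.378,1]
  force: 60

```text
clock: 3.6
eef_pos: [555.7, -184.3, 106.2]
tcp_rot: [3.141, -0.001, -0.237]
contact_force: [-1.7, -5.7, 1.8]
opening: 0.381
grasp_force: 1.1
```

>>> carry_out:
  series:
    - [0,0,0,0,0,0,1]
    - [0,0,0,0,0,0,1]
    - [0,0,0,0,0,0,1]
    - [0,0,0,0,0,0,1]

```text
clock: 4.1
eef_pos: [555.8, -184.3, 106.4]
tcp_rot: [3.141, -0.001, -0.237]
contact_force: [-1.2, 0.8, 6.0]
opening: 0.361
grasp_force: 59.1
```

>>> carry_out:
  series:
    - [0,0,0,0,0,-0.02,1]
    - [0,0,0,0,0,-0.05,1]
    - [0,0,0,0,0,-0.1,1]
    - [0,0,0,0,0,-0.18,1]
    - [0,0,0,0,0,-0.26,1]
    - [0,0,0,0,0,-0.34,1]
    - [0,0,0,0,0,-0.42,1]
    - [0,0,0,0,0,-0.44,1]

```text
clock: 5.1
eef_pos: [556.1, -184.5, 217.5]
tcp_rot: [3.141, -0.003, -0.237]
contact_force: [0.1, -0.7, -3.2]
opening: 0.355
grasp_force: 59.5
```

```bash
python3 - <<'E'
from h import *; from rig import r
s=r.sense(); print(s["eef_pos"],s["contact_force"],s["grasp_force"],s["opening"]); print(rel(s,[552.7,198.2,s["eef_pos"][2]],[np.pi,0,0.141]))
E
```

```text
[ 556.09485998 -184.48772888  217.49592319] [ 0.12832625 -0.68987365 -3.15567245] 59.48456883430481 0.35520342574534686
(array([ 0.0003, -0.0009, -0.1204]), array([-0.373 , -1.4847, -0.0015]))
```

>>> carry_out:
  series:
    - [0,0,-0.01,-0.015,-0.06,0,1]
    - [0,0,-0.03,-0.04,-0.16,0,1]
    - [0,0,-0.05,-0.07,-0.29,0,1]
    - [0,0,-0.07,-0.11,-0.42,0,1]
    - [0,0,-0.09,-0.14,-0.55,0,1]
    - [0,0,-0.11,-0.165,-0.65,0,1]
    - [0,0,-0.12,-0.18,-0.71,0,1]
    - [0,0,-0.12,-0.187,-0.742,0,1]

```text
clock: 6.1
eef_pos: [553.0, 8.0, 215.0]
tcp_rot: [-3.141, 0.001, 0.141]
contact_force: [-0.1, -0.7, -3.1]
opening: 0.361
grasp_force: 59.7
```

```bash
python3 - <<'E'
from h import *; from rig import r
s=r.sense(); print(s["eef_pos"],s["contact_force"],s["grasp_force"],s["opening"]); print(rel(s,[552.7,198.2,s["eef_pos"][2]],[np.pi,0,0.141]))
E
```

```text
[553.01540769   8.04047995 215.00721988] [-0.07083194 -0.68990836 -3.11219769] 59.65326547622681 0.36051166865065537
(array([-0.    ,  0.0003, -0.0001]), array([ 0.1053, -0.7533, -0.    ]))
```

>>> carry_out:
  series:
    - [0,0,0,0.01,-0.06,0,1]
    - [0,0,0,0.02,-0.16,0,1]
    - [0,0,0,0.04,-0.29,0,1]
    - [0,0,0,0.06,-0.42,0,1]
    - [0,0,0,0.08,-0.55,0,1]
    - [0,0,0,0.095,-0.65,0,1]
    - [0,0,0,0.105,-0.72,0,1]
    - [0,0,0,0.105,-0.753,0,1]

```text
clock: 7.1
eef_pos: [553.2, 197.8, 215.4]
tcp_rot: [3.141, 0.0, 0.14]
contact_force: [-0.2, 0.3, -3.1]
opening: 0.362
grasp_force: 59.7
```

>>> carry_out:
  series:
    - [0,0,0,0,0,0.06,1]
    - [0,0,0,0,0,0.16,1]
    - [0,0,0,0,0,0.28,1]
    - [0,0,0,0,0,0.4,1]
    - [0,0,0,0,0,0.52,1]
    - [0,0,0,0,0,0.62,1]
    - [0,0,0,0,0,0.68,1]
    - [0,0,0,0,0,0.7,1]

```text
clock: 8.1
eef_pos: [552.7, 196.4, 39.4]
tcp_rot: [3.141, 0.002, 0.139]
contact_force: [0.3, 0.6, -2.3]
opening: 0.361
grasp_force: 59.7
```

>>> carry_out:
  series:
    - [0,0,0,0,0,0,1]

```text
clock: 8.22
eef_pos: [553.5, 197.0, 40.7]
tcp_rot: [3.142, -0.0, 0.139]
contact_force: [1.5, -0.3, -2.8]
opening: 0.359
grasp_force: 59.7
```

```bash
python3 - <<'E'
from h import *; from rig import r
s=r.sense(); print(s["eef_pos"],s["tcp_rot"],s["contact_force"],s["grasp_force"],s["opening"]); print(rel(s,[552.7,198.2,20.3],[np.pi,0,0.141]))
cv2.imwrite("pics/s2.png",r.grab_frame("side")[100:280,150:400,::-1].repeat(3,0).repeat(3,1))
E
```

```text
[553.45276509 196.97916784  40.65288659] [ 3.14157327e+00 -1.21748370e-04  1.39468640e-01] [ 1.45879208 -0.33777523 -2.77980709] 59.710262417793274 0.35924118732779353
(array([ 0.    , -0.    , -0.0005]), array([-0.0023, -0.0053,  0.0814]))
```

View pics/s2.png

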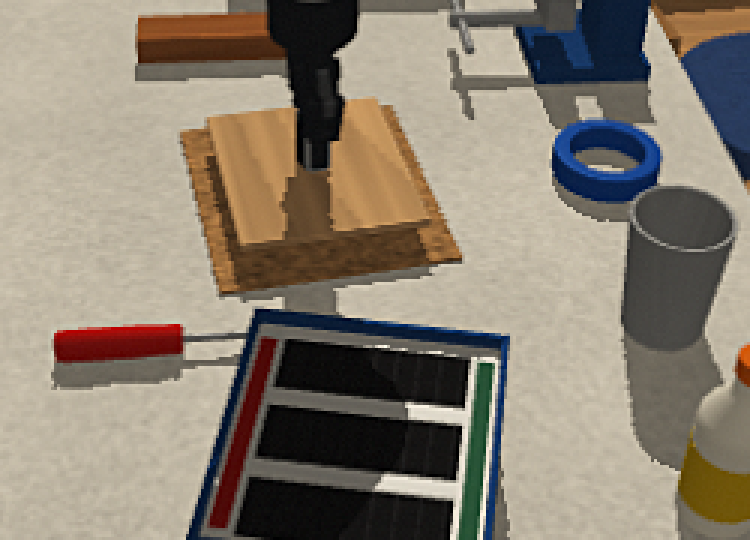

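The crop shows the lid level and centred over the mat, about 20 mm up. The open box has its red stripe towards the robot. Lowering gently.

>>> carry_out:
  series:
    - [0,0,0,0,0,0.02,1]
    - [0,0,0,0,0,0.04,1]
    - [0,0,0,0,0,0.055,1]
    - [0,0,0,0,0,0.068,1]
    - [0,0,0,0,0,0.078,1]
    - [0,0,0,0,0,0.078,1]
    - [0,0,0,0,0,0.078,1]

```text
clock: 9.15
eef_pos: [553.3, 197.2, 21.1]
tcp_rot: [-3.142, -0.0, 0.14]
contact_force: [0.3, 0.0, -2.8]
opening: 0.357
grasp_force: 59.7
```

>>> carry_out:
  series:
    - [0,0,0,0,0,0.004,1]
    - [0,0,0,0,0,0.008,1]
    - [0,0,0,0,0,0.01,1]
    - [0,0,0,0,0,0.01,1]

```text
clock: 9.65
eef_pos: [553.5, 197.2, 20.3]
tcp_rot: [-3.141, -0.001, 0.14]
contact_force: [-6.7, -2.1, 18.8]
opening: 0.363
grasp_force: 61.6
```

>>> carry_out:
  series:
    - [0,0,0,0,0,-0.004,1]
    - [0,0,0,0,0,-0.004,-1]
    - [0,0,0,0,0,-0.004,-1]
    - [0,0,0,0,0,-0.004,-1]
    - [0,0,0,0,0,-0.004,-1]
    - [0,0,0,0,0,-0.004,-1]
    - [0,0,0,0,0,-0.004,-1]

```text
clock: 10.52
eef_pos: [553.3, 197.1, 19.5]
tcp_rot: [3.142, 0.0, 0.14]
contact_force: [-1.0, -0.6, -0.2]
opening: 1.003
grasp_force: 0.0
```

>>> carry_out:
  series:
    - [0,0,0,0,0,-0.06,-1]
    - [0,0,0,0,0,-0.2,-1]
    - [0,0,0,0,0,-0.4,-1]
    - [0,0,0,0,0,-0.6,-1]
    - [0,0,0,0,0,-0.76,1]
    - [0,0,0,0,0,-0.8,1]
    - [0,0,0,0,0,-0.8,1]

```text
clock: 11.4
eef_pos: [553.3, 197.1, 220.2]
tcp_rot: [-3.141, -0.001, 0.14]
contact_force: [0.2, 0.6, -0.9]
opening: 0.376
grasp_force: 0.0
```

```bash
python3 - <<'E'
from h import *; from rig import r
s=r.sense(); print(s["eef_pos"],s["tcp_rot"],s["contact_force"],s["opening"])
im=r.grab_frame("top"); cv2.imwrite("pics/t3.png",im[:,:,::-1]); k=r.get_calibration("top")
hsv=cv2.cvtColor(im,cv2.COLOR_RGB2HSV).astype(int)
a=np.zeros(im.shape[:2],bool);a[120:260,270:410]=1
red=a&((hsv[...,0]<8)|(hsv[...,0]>172))&(hsv[...,1]>120)&(hsv[...,2]>50)
grn=a&(hsv[...,0]>45)&(hsv[...,0]<95)&(hsv[...,1]>70)&(hsv[...,2]>40)
R1,G1=rect(k,red,90),rect(k,grn,90);print(R1,G1,red.sum(),grn.sum())
c=(np.array(R1[0])+G1[0])/2;d=np.array(G1[0])-R1[0];print("centre",c,"len",np.linalg.norm(d),"yaw",np.arctan2(d[1],d[0]))
cv2.imwrite("pics/t3c.png",im[110:260,90:410,::-1].repeat(2,0).repeat(2,1))
E
```

```text
[553.30124425 197.13596524 220.20739633] [-3.14133609e+00 -1.20218474e-03  1.39701175e-01] [ 0.18905055  0.64159535 -0.8568032 ] 0.3758124655298085
((481.8297119140625, -167.30955505371094), (168.41250610351562, 11.801822662353516), 76.2148208618164) ((628.2267456054688, -203.1866455078125), (168.07882690429688, 10.72321891784668), 76.19491577148438) 423 395
centre [ 555.02822876 -185.24810028] len 150.72908509340365 yaw -0.2403305332647473
```

View pics/t3c.png

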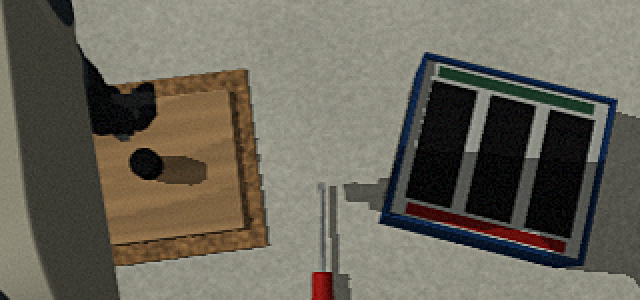

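The crop shows the lid flat and released near the mat's centre. The box slots are open, with red near the robot, and the stripes are 150.7 mm apart (should be 150). The box centre is (555,-185) and its yaw is -0.240. Next I'm moving to the left slot with the fingers shut.

>>> carry_out:
  series:
    - [0,0,0.02,-0.02,0.1,0,1]
    - [0,0,0.05,-0.05,0.25,0,1]
    - [0,0,0.08,-0.09,0.43,0,1]
    - [0,0,0.11,-0.13,0.6,0,1]
    - [0,0,0.121,-0.17,0.75,0,1]
    - [0,0,0.121,-0.2,0.8,0,1]
    - [0,0,0.121,-0.2,0.8,0,1]
  force: 40

```text
clock: 12.32
eef_pos: [530.7, -8.1, 218.5]
tcp_rot: [3.141, 0.002, -0.241]
contact_force: [0.3, 0.0, -0.5]
opening: 0.001
grasp_force: 0.0
```

```bash
cat >> h.py <<'E'
C=np.array([555.,-185.2]);YAW=-0.240;B=np.array([[np.cos(YAW),-np.sin(YAW)],[np.sin(YAW),np.cos(YAW)]])
def slot(bx,by,z): return [*(C+B@[bx,by]),z]
E
python3 - <<'E'
from h import *; from rig import r
s=r.sense(); print(s["eef_pos"],s["tcp_rot"],s["opening"],s["qpos"]); print(rel(s,slot(-49,64,150),[np.pi,0,YAW]))
E
```

```text
[530.72360555  -8.10424293 218.49298301] [ 3.14143813e+00  2.03756407e-03 -2.41298979e-01] 0.0006966835173243915 [-1.82886523e-02  2.21518183e-01  1.84609645e+00  3.40820112e-04
  1.07599933e+00  1.79364435e+00]
(array([ 0.    ,  0.0006, -0.0004]), array([0.0678, 0.4089, 0.2739]))
```

>>> carry_out:
  series:
    - [0,0,0,0.01,0.08,0,1]
    - [0,0,0,0.03,0.2,0,1]
    - [0,0,0,0.05,0.33,0.04,1]
    - [0,0,0,0.068,0.409,0.15,1]
    - [0,0,0,0.068,0.409,0.25,1]
    - [0,0,0,0.068,0.409,0.274,1]
    - [0,0,0,0.068,0.409,0.274,1]

```text
clock: 13.2
eef_pos: [523.9, -110.2, 150.9]
tcp_rot: [-3.141, 0.001, -0.239]
contact_force: [0.2, -0.2, -0.5]
opening: -0.0
grasp_force: 0.0
```

```bash
python3 - <<'E'
from h import *; from rig import r
s=r.sense(); print(s["eef_pos"],s["tcp_rot"]); print(rel(s,slot(-49,64,50),[np.pi,0,YAW]))
im=r.grab_frame("wrist"); cv2.imwrite("pics/w4.png",im[:,:,::-1])
E
```

```text
[ 523.93672403 -110.22880081  150.91655712] [-3.14140420e+00  7.74952008e-04 -2.39109503e-01]
(array([-0.0001,  0.0002,  0.0003]), array([-0.0037,  0.0058,  0.4037]))
```

View pics/w4.png

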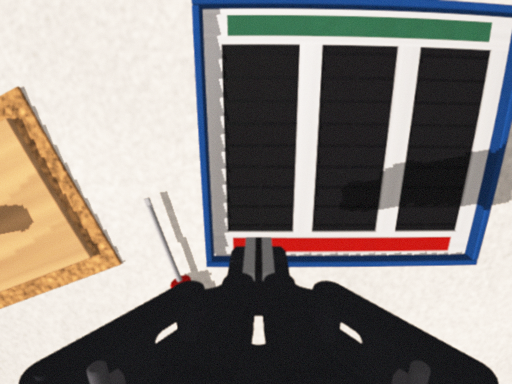

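The shut fingers (column 258) line up with the left slot (columns 222–300) at its red end, so I'm going down in.

>>> carry_out:
  series:
    - [0,0,0,-0.004,0.006,0.08,1]
    - [0,0,0,-0.004,0.006,0.16,1]
    - [0,0,0,-0.004,0.006,0.22,1]
    - [0,0,0,-0.004,0.006,0.27,1]
    - [0,0,0,-0.004,0.006,0.32,1]
    - [0,0,0,-0.004,0.006,0.37,1]
    - [0,0,0,-0.004,0.006,0.402,1]
    - [0,0,0,-0.004,0.006,0.402,1]

```text
clock: 14.25
eef_pos: [522.0, -112.4, 49.9]
tcp_rot: [3.142, 0.001, -0.24]
contact_force: [0.1, 0.0, -0.1]
opening: -0.005
grasp_force: 0.0
```

>>> carry_out:
  series:
    - [0,0,0,0.01,0,0,1]
    - [0,0,0,0.02,0,0,1]
    - [0,0,0,0.03,0,0,1]
    - [0,0,0,0.04,0,0,1]
    - [0,0,0,0.05,0,0,1]
    - [0,0,0,0.06,0,0,1]
    - [0,0,0,0.07,0,0,1]
    - [0,0,0,0.07,0,0,1]

```text
clock: 15.25
eef_pos: [539.6, -116.6, 50.5]
tcp_rot: [-3.142, -0.0, -0.24]
contact_force: [-0.0, 0.0, 0.2]
opening: -0.003
grasp_force: 0.0
```

```bash
cat > st.py <<'E'
from h import *; from rig import r
s=r.sense(); b=B.T@(s["eef_pos"][:2]-C); print("lead x %.1f y %.1f z %.1f"%(b[0]+11,b[1],s["eef_pos"][2]),"F box",(B.T@s["contact_force"][:2]).round(1),s["contact_force"][2].round(1),"torque",s["wrist_torque"].round(2),"rpy",s["tcp_rot"].round(3),"t",s["clock"])
E
python3 st.py
```

```text
lead x -20.2 y 62.9 z 50.5 F box [-0.  0.] 0.2 torque [ 0.01  0.07 -0.04] rpy [-3.142 -0.    -0.24 ] t 15.25
```

>>> carry_out:
  series:
    - [0,0,0,0.01,0,0,1]
    - [0,0,0,0.02,0,0,1]
    - [0,0,0,0.03,0,0,1]
    - [0,0,0,0.04,0,0,1]
    - [0,0,0,0.05,0,0,1]
    - [0,0,0,0.06,0,0,1]
    - [0,0,0,0.06,0,0,1]

```text
clock: 16.12
eef_pos: [554.3, -120.3, 50.6]
tcp_rot: [3.142, -0.0, -0.24]
contact_force: [0.3, -1.0, 1.0]
opening: -0.002
grasp_force: 0.0
```

```bash
python3 st.py
```

```text
lead x -5.2 y 62.9 z 50.6 F box [ 0.5 -0.9] 1.0 torque [-0.02 -0.04  0.03] rpy [ 3.142 -0.    -0.24 ] t 16.125
```

>>> carry_out:
  series:
    - [0,0,0,0.01,0,0,1]
    - [0,0,0,0.02,0,0,1]
    - [0,0,0,0.03,0,0,1]
    - [0,0,0,0.04,0,0,1]
    - [0,0,0,0.05,0,0,1]
    - [0,0,0,0.05,0,0,1]

```text
clock: 16.88
eef_pos: [566.3, -123.2, 50.5]
tcp_rot: [-3.142, -0.0, -0.24]
contact_force: [0.7, -0.3, -0.8]
opening: -0.002
grasp_force: 0.0
```

```bash
python3 st.py
```

```text
lead x 7.3 y 62.9 z 50.5 F box [ 0.7 -0.1] -0.8 torque [ 0.04  0.02 -0.04] rpy [-3.142 -0.    -0.24 ] t 16.875
```

No contact in the left slot up to lead +7 mm, so its lever is almost surely on. Moving to the middle slot.

>>> carry_out:
  series:
    - [0,0,0,-0.09,0,0,1]
    - [0,0,0,-0.18,0,0,1]
    - [0,0,0,-0.18,0,0,1]
    - [0,0,0,-0.18,0,-0.14,1]
    - [0,0,0,-0.18,0,-0.28,1]
    - [0,0,0,-0.18,0,-0.28,1]
    - [0,0,0,-0.18,0.13,-0.28,1]
    - [0,0,0,-0.18,0.252,-0.28,1]

```text
clock: 17.88
eef_pos: [507.5, -174.2, 120.0]
tcp_rot: [-3.142, 0.0, -0.24]
contact_force: [-0.5, 0.9, -0.1]
opening: -0.004
grasp_force: 0.0
```

>>> carry_out:
  series:
    - [0,0,0,0,0,0,1]
    - [0,0,0,0,0,0.05,1]
    - [0,0,0,0,0,0.12,1]
    - [0,0,0,0,0,0.2,1]
    - [0,0,0,0,0,0.25,1]
    - [0,0,0,0,0,0.28,1]
    - [0,0,0,0,0,0.28,1]

```text
clock: 18.75
eef_pos: [507.2, -173.4, 49.9]
tcp_rot: [-3.141, 0.001, -0.24]
contact_force: [-0.5, 0.4, -1.4]
opening: -0.0
grasp_force: 0.0
```

```bash
python3 st.py
```

```text
lead x -38.3 y 0.1 z 49.9 F box [-0.6  0.2] -1.4 torque [ 0.03 -0.    0.05] rpy [-3.141e+00  1.000e-03 -2.400e-01] t 18.75
```

>>> carry_out:
  series:
    - [0,0,0,0.01,0,0,1]
    - [0,0,0,0.02,0,0,1]
    - [0,0,0,0.03,0,0,1]
    - [0,0,0,0.04,0,0,1]
    - [0,0,0,0.05,0,0,1]
    - [0,0,0,0.06,0,0,1]
    - [0,0,0,0.07,0,0,1]
    - [0,0,0,0.07,0,0,1]

```text
clock: 19.75
eef_pos: [524.6, -177.8, 50.5]
tcp_rot: [3.142, -0.0, -0.24]
contact_force: [0.2, 0.2, 0.2]
opening: 0.001
grasp_force: 0.0
```

```bash
python3 st.py
```

```text
lead x -20.3 y -0.1 z 50.5 F box [0.2 0.3] 0.2 torque [ 0.01  0.01 -0.01] rpy [ 3.142 -0.    -0.24 ] t 19.75
```

>>> carry_out:
  series:
    - [0,0,0,0.01,0,0,1]
    - [0,0,0,0.02,0,0,1]
    - [0,0,0,0.03,0,0,1]
    - [0,0,0,0.04,0,0,1]
    - [0,0,0,0.05,0,0,1]
    - [0,0,0,0.06,0,0,1]
    - [0,0,0,0.06,0,0,1]

```text
clock: 20.62
eef_pos: [539.2, -181.4, 50.5]
tcp_rot: [-3.142, -0.0, -0.24]
contact_force: [-0.5, 0.5, -0.3]
opening: 0.002
grasp_force: 0.0
```

```bash
python3 st.py
```

```text
lead x -5.3 y -0.1 z 50.5 F box [-0.6  0.3] -0.3 torque [0.02 0.05 0.01] rpy [-3.142 -0.    -0.24 ] t 20.625
```

>>> carry_out:
  series:
    - [0,0,0,0.01,0,0,1]
    - [0,0,0,0.02,0,0,1]
    - [0,0,0,0.03,0,0,1]
    - [0,0,0,0.04,0,0,1]
    - [0,0,0,0.05,0,0,1]
    - [0,0,0,0.05,0,0,1]

```text
clock: 21.38
eef_pos: [551.4, -184.4, 50.5]
tcp_rot: [3.142, -0.0, -0.24]
contact_force: [-0.1, -0.2, 0.2]
opening: 0.0
grasp_force: 0.0
```

```bash
python3 st.py
```

```text
lead x 7.3 y -0.1 z 50.5 F box [-0.  -0.2] 0.2 torque [0.06 0.02 0.02] rpy [ 3.142 -0.    -0.24 ] t 21.375
```

Nothing in the middle slot either, so on to the right slot.

>>> carry_out:
  series:
    - [0,0,0,-0.09,0,0,1]
    - [0,0,0,-0.18,0,0,1]
    - [0,0,0,-0.18,0,0,1]
    - [0,0,0,-0.18,0,-0.14,1]
    - [0,0,0,-0.18,0,-0.28,1]
    - [0,0,0,-0.18,0,-0.28,1]
    - [0,0,0,-0.18,0.13,-0.28,1]
    - [0,0,0,-0.18,0.256,-0.28,1]

```text
clock: 22.38
eef_pos: [492.4, -236.4, 120.0]
tcp_rot: [-3.142, 0.0, -0.239]
contact_force: [0.5, -0.1, -0.1]
opening: 0.002
grasp_force: 0.0
```

>>> carry_out:
  series:
    - [0,0,0,0,0,0,1]
    - [0,0,0,0,0,0.05,1]
    - [0,0,0,0,0,0.12,1]
    - [0,0,0,0,0,0.2,1]
    - [0,0,0,0,0,0.25,1]
    - [0,0,0,0,0,0.28,1]
    - [0,0,0,0,0,0.28,1]

```text
clock: 23.25
eef_pos: [492.0, -235.5, 49.9]
tcp_rot: [-3.141, 0.001, -0.24]
contact_force: [0.4, -1.0, 0.7]
opening: 0.002
grasp_force: 0.0
```

>>> carry_out:
  series:
    - [0,0,0,0.01,0,0,1]
    - [0,0,0,0.02,0,0,1]
    - [0,0,0,0.03,0,0,1]
    - [0,0,0,0.04,0,0,1]
    - [0,0,0,0.05,0,0,1]
    - [0,0,0,0.06,0,0,1]
    - [0,0,0,0.07,0,0,1]
    - [0,0,0,0.07,0,0,1]

```text
clock: 24.25
eef_pos: [509.4, -240.0, 50.5]
tcp_rot: [3.142, -0.0, -0.24]
contact_force: [0.6, -0.0, -0.6]
opening: 0.001
grasp_force: 0.0
```

```bash
python3 st.py
```

```text
lead x -20.3 y -64.1 z 50.5 F box [0.6 0.1] -0.6 torque [ 0.03 -0.02  0.05] rpy [ 3.142 -0.    -0.24 ] t 24.25
```

>>> carry_out:
  series:
    - [0,0,0,0.01,0,0,1]
    - [0,0,0,0.02,0,0,1]
    - [0,0,0,0.03,0,0,1]
    - [0,0,0,0.04,0,0,1]
    - [0,0,0,0.05,0,0,1]
    - [0,0,0,0.06,0,0,1]
    - [0,0,0,0.06,0,0,1]

```text
clock: 25.12
eef_pos: [524.0, -243.6, 50.5]
tcp_rot: [3.142, -0.0, -0.24]
contact_force: [-0.1, -0.2, -0.8]
opening: 0.0
grasp_force: 0.0
```

```bash
python3 st.py
```

```text
lead x -5.3 y -64.1 z 50.5 F box [-0.  -0.3] -0.8 torque [ 0.04  0.04 -0.02] rpy [ 3.142 -0.    -0.24 ] t 25.125
```

>>> carry_out:
  series:
    - [0,0,0,0.01,0,0,1]
    - [0,0,0,0.02,0,0,1]
    - [0,0,0,0.03,0,0,1]
    - [0,0,0,0.04,0,0,1]
    - [0,0,0,0.05,0,0,1]
    - [0,0,0,0.05,0,0,1]

```text
clock: 25.88
eef_pos: [536.1, -246.5, 50.5]
tcp_rot: [3.142, -0.0, -0.24]
contact_force: [0.6, -0.5, 0.1]
opening: -0.001
grasp_force: 0.0
```

```bash
python3 st.py
```

```text
lead x 7.2 y -64.1 z 50.5 F box [ 0.7 -0.4] 0.1 torque [-0.02  0.    0.05] rpy [ 3.142 -0.    -0.24 ] t 25.875
```

>>> carry_out:
  series:
    - [0,0,0,0.003,0,0,1]
    - [0,0,0,0.006,0,0,1]
    - [0,0,0,0.009,0,0,1]

```text
clock: 26.25
eef_pos: [537.4, -246.8, 50.4]
tcp_rot: [-3.141, 0.002, -0.24]
contact_force: [-4.1, 0.0, 2.5]
opening: -0.0
grasp_force: 2.1
```

```bash
python3 st.py
```

```text
lead x 8.5 y -64.0 z 50.4 F box [-4. -1.] 2.5 torque [ 0.1   0.63 -0.03] rpy [-3.141e+00  2.000e-03 -2.400e-01] t 26.25
```

>>> carry_out:
  series:
    - [0,0,0,0,0,0,1]
    - [0,0,0,0,0,0,1]

```text
clock: 26.5
eef_pos: [537.4, -246.8, 50.4]
tcp_rot: [-3.141, 0.001, -0.24]
contact_force: [-4.6, 0.8, 1.8]
opening: 0.0
grasp_force: 2.3
```

```bash
python3 st.py
```

```text
lead x 8.6 y -64.0 z 50.4 F box [-4.7 -0.3] 1.8 torque [ 0.07  0.63 -0.06] rpy [-3.141e+00  1.000e-03 -2.400e-01] t 26.5
```

>>> carry_out:
  series:
    - [0,0,0,0.002,0,0,1]
    - [0,0,0,0.004,0,0,1]
    - [0,0,0,0.004,0,0,1]

```text
clock: 26.88
eef_pos: [538.9, -247.2, 50.6]
tcp_rot: [-3.142, 0.0, -0.24]
contact_force: [-5.1, 1.1, 3.5]
opening: -0.002
grasp_force: 2.5
```

```bash
python3 st.py
```

```text
lead x 10.1 y -64.0 z 50.6 F box [-5.2 -0.1] 3.5 torque [0.17 0.67 0.01] rpy [-3.142  0.    -0.24 ] t 26.875
```

The lever in the right slot moves with the fingers at a steady 5 N, so this is the off lever. Pushing it on, starting with 10 mm.

>>> carry_out:
  series:
    - [0,0,0,0.008,0,0,1]
    - [0,0,0,0.016,0,0,1]
    - [0,0,0,0.024,0,0,1]
    - [0,0,0,0.032,0,0,1]
    - [0,0,0,0.04,0,0,1]
    - [0,0,0,0.04,0,0,1]

```text
clock: 27.62
eef_pos: [549.2, -249.8, 50.6]
tcp_rot: [3.142, -0.001, -0.24]
contact_force: [-1.4, 0.7, 1.4]
opening: -0.001
grasp_force: 1.0
```

```bash
python3 st.py
```

```text
lead x 20.8 y -64.1 z 50.6 F box [-1.5  0.4] 1.4 torque [ 0.08  0.26 -0.01] rpy [ 3.142e+00 -1.000e-03 -2.400e-01] t 27.625
```

>>> carry_out:
  series:
    - [0,0,0,0.008,0,0,1]
    - [0,0,0,0.016,0,0,1]
    - [0,0,0,0.024,0,0,1]
    - [0,0,0,0.032,0,0,1]
    - [0,0,0,0.04,0,0,1]
    - [0,0,0,0.048,0,0,1]

```text
clock: 28.38
eef_pos: [560.1, -252.4, 50.4]
tcp_rot: [-3.141, 0.001, -0.24]
contact_force: [-5.1, 1.1, 3.5]
opening: -0.002
grasp_force: 2.6
```

```bash
python3 st.py
```

```text
lead x 32.0 y -64.1 z 50.4 F box [-5.2 -0.1] 3.5 torque [0.13 0.84 0.02] rpy [-3.141e+00  1.000e-03 -2.400e-01] t 28.375
```

>>> carry_out:
  series:
    - [0,0,0,0.006,0,0,1]
    - [0,0,0,0.012,0,0,1]
    - [0,0,0,0.018,0,0,1]
    - [0,0,0,0.022,0,0,1]

```text
clock: 28.88
eef_pos: [565.9, -253.9, 50.6]
tcp_rot: [3.142, -0.0, -0.24]
contact_force: [-3.2, 1.2, 4.2]
opening: 0.001
grasp_force: 2.5
```

```bash
python3 st.py
```

```text
lead x 37.9 y -64.1 z 50.6 F box [-3.4  0.4] 4.2 torque [0.26 0.67 0.01] rpy [ 3.142 -0.    -0.24 ] t 28.875
```

>>> carry_out:
  series:
    - [0,0,0,0.004,0,0,1]
    - [0,0,0,0.008,0,0,1]
    - [0,0,0,0.01,0,0,1]

```text
clock: 29.25
eef_pos: [568.2, -254.4, 50.4]
tcp_rot: [-3.142, 0.0, -0.24]
contact_force: [-4.8, 1.3, 2.1]
opening: 0.004
grasp_force: 2.3
```

```bash
python3 st.py
```

```text
lead x 40.2 y -64.1 z 50.4 F box [-4.9  0.1] 2.1 torque [0.26 0.68 0.02] rpy [-3.142  0.    -0.24 ] t 29.25
```

>>> carry_out:
  series:
    - [0,0,0,0.004,0,0,1]
    - [0,0,0,0.007,0,0,1]
    - [0,0,0,0.007,0,0,1]

```text
clock: 29.62
eef_pos: [569.8, -254.8, 50.3]
tcp_rot: [-3.142, 0.0, -0.24]
contact_force: [-4.3, 1.8, 0.1]
opening: 0.002
grasp_force: 1.9
```

```bash
python3 st.py
```

```text
lead x 41.9 y -64.1 z 50.3 F box [-4.6  0.7] 0.1 torque [0.2  0.68 0.02] rpy [-3.142  0.    -0.24 ] t 29.625
```

>>> carry_out:
  series:
    - [0,0,0,0.004,0,0,1]
    - [0,0,0,0.007,0,0,1]
    - [0,0,0,0.007,0,0,1]

```text
clock: 30.0
eef_pos: [571.5, -255.2, 50.4]
tcp_rot: [-3.142, 0.0, -0.24]
contact_force: [-4.1, 1.0, -0.8]
opening: -0.001
grasp_force: 1.9
```

```bash
python3 st.py
```

```text
lead x 43.7 y -64.1 z 50.4 F box [-4.2 -0. ] -0.8 torque [ 0.21  0.75 -0.  ] rpy [-3.142  0.    -0.24 ] t 30.0
```

>>> carry_out:
  series:
    - [0,0,0,0.004,0,0,1]
    - [0,0,0,0.007,0,0,1]
    - [0,0,0,0.007,0,0,1]

```text
clock: 30.38
eef_pos: [573.5, -255.7, 50.6]
tcp_rot: [3.142, -0.0, -0.24]
contact_force: [-3.7, 0.6, -0.5]
opening: -0.002
grasp_force: 1.7
```

```bash
python3 st.py
```

```text
lead x 45.7 y -64.1 z 50.6 F box [-3.7 -0.3] -0.5 torque [ 0.18  0.71 -0.06] rpy [ 3.142 -0.    -0.24 ] t 30.375
```

>>> carry_out:
  series:
    - [0,0,0,0.004,0,0,1]
    - [0,0,0,0.007,0,0,1]
    - [0,0,0,0.007,0,0,1]

```text
clock: 30.75
eef_pos: [574.2, -255.9, 50.5]
tcp_rot: [-3.141, 0.002, -0.24]
contact_force: [-7.4, 1.5, 2.4]
opening: 0.001
grasp_force: 3.8
```

```bash
python3 st.py
```

```text
lead x 46.4 y -64.1 z 50.5 F box [-7.6 -0.3] 2.4 torque [0.31 1.23 0.  ] rpy [-3.141e+00  2.000e-03 -2.400e-01] t 30.75
```

>>> carry_out:
  series:
    - [0,0,0,0.002,0,0,1]
    - [0,0,0,0.004,0,0,1]
    - [0,0,0,0.004,0,0,1]

```text
clock: 31.12
eef_pos: [574.3, -255.9, 50.4]
tcp_rot: [-3.141, 0.004, -0.24]
contact_force: [-10.9, 2.3, 3.3]
opening: -0.002
grasp_force: 5.6
```

```bash
python3 st.py
```

```text
lead x 46.5 y -64.1 z 50.4 F box [-11.2  -0.4] 3.3 torque [ 0.34  1.69 -0.02] rpy [-3.141  0.004 -0.24 ] t 31.125
```

>>> carry_out:
  series:
    - [0,0,0,0.003,0,0,1]
    - [0,0,0,0.006,0,0,1]
    - [0,0,0,0.006,0,0,1]

```text
clock: 31.5
eef_pos: [574.5, -255.9, 50.3]
tcp_rot: [-3.141, 0.006, -0.24]
contact_force: [-14.6, 3.1, 7.5]
opening: 0.003
grasp_force: 8.4
```

```bash
python3 st.py
```

```text
lead x 46.7 y -64.1 z 50.3 F box [-14.9  -0.4] 7.5 torque [0.46 2.43 0.01] rpy [-3.141  0.006 -0.24 ] t 31.5
```

The lever is firm at 15 N, and the force ratio matches a face leaning 0.45 rad, so it is home. Backing out and lifting.

>>> carry_out:
  series:
    - [0,0,0,-0.05,0,0,1]
    - [0,0,0,-0.15,0,0,1]
    - [0,0,0,-0.25,0,0,1]
    - [0,0,0,-0.34,0,0,1]
    - [0,0,0,-0.34,0,0,1]
    - [0,0,0,-0.34,0,-0.2,1]
    - [0,0,0,-0.34,0,-0.4,1]
    - [0,0,0,-0.34,0,-0.6,1]

```text
clock: 32.5
eef_pos: [496.7, -237.1, 203.0]
tcp_rot: [3.141, -0.003, -0.24]
contact_force: [0.6, -0.4, -0.2]
opening: -0.0
grasp_force: 0.0
```

>>> carry_out:
  series:
    - [0,0,0,0,0,0,1]
    - [0,0,0,0,0,0,1]
    - [0,0,0,0,0,0,1]

```text
clock: 32.88
eef_pos: [494.6, -236.2, 199.3]
tcp_rot: [-3.141, 0.002, -0.24]
contact_force: [-0.1, 0.6, -0.0]
opening: 0.001
grasp_force: 0.0
```

```bash
python3 st.py; python3 - <<'E'
from h import *; from rig import r
im=r.grab_frame("side"); cv2.imwrite("pics/s5.png",im[:,:,::-1])
E
```

```text
lead x -35.5 y -63.9 z 199.3 F box [-0.3  0.6] -0.0 torque [-0.01 -0.01  0.05] rpy [-3.141e+00  2.000e-03 -2.400e-01] t 32.875
```

View pics/s5.png

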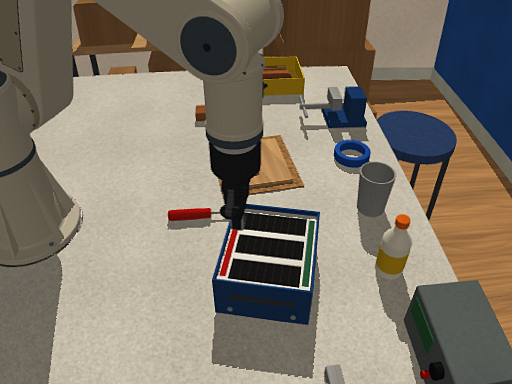

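The side view shows the lid flat on the mat near (275,165). The screwdriver (190,214), hammer, tin, bottle and tape roll are where they were, and the gripper is free above the box. Handing in.

```bash
python3 -c "
from rig import r
print(r.sign_off())"
```

```text
the job is handed in; nothing more can be done
None
```

The job is handed in at about 33 s, verdict not shown: the lid lies flat and released on the cork mat, the tripped lever (right slot) is pushed to its green stop at about 15 N, and nothing touched the other two levers or moved anything else on the table.

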